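# Fit a bangle roll and its locking collar on the D spindle

### The job

Set up the bangle-rolling spindle: turn the flanged roll until the flat of its D-shaped bore matches the flat of the spindle post and lower it, flange down, fully home on the shoulder. Then fit the plain hexagonal collar on the same post in the same way, fully down on the roll. Let go of both, and leave the other things on the bench where they are.

Things in the scene. Friction and masses are not known exactly. Their poses are not given: they have to be found in the camera images.
- spindle_seat (a point): Where the roll must sit: on the axis of the fixed upright steel D post, on top of the round shoulder, 46 mm above the bench; z up. The post rises 72 mm above this point: 36 mm diameter with one flat along its height, 8 mm from the axis; +x points from the axis squarely out through that flat. Its top 7 mm taper in by about 3 mm.
- spindle_head: The fixed head carrying the post: green base 170 x 150 mm, 40 mm high, with a steel shoulder (60 mm diameter, 6 mm high) in the middle. Origin under the middle, at bench height, on the post's axis; axes as at spindle_seat. On the +x side: a dark line on top and a black handwheel reaching 125 mm from the axis, 43 mm high. Only the post stands above the shoulder.
- roll_center (a point): Loose steel roll, about 0.7 kg, 40 mm high, flange on the bench: round flange 84 mm diameter, 14 mm high; on it a hexagonal hub 54 mm across flats (62 over corners), 26 mm high, to grasp by two opposite flats. Point on its axis, half-way up (20 mm above its underside); z up; +x from the axis squarely to the flat of its D bore. Hub faces look along +x and every 60 degrees from it.
- roll: The roll again, with its origin on its axis at its underside, axes as at roll_center. D bore right through: 40 mm diameter, one flat 10.5 mm from the axis on the +x side, marked by a dark line on the flange. It goes on when its +x points the same way as spindle_seat's +x (fits within about 8 degrees and 2 mm); turned otherwise it stays up on the post's end.
- collar_center (a point): Loose plain steel collar, about 0.4 kg: hexagon 60 mm across flats (69 over corners), 26 mm high, no flange, lying flat on the bench. Point on its axis, half-way up (13 mm above its underside); z up; +x from the axis squarely to the flat of its D bore. Faces look along +x and every 60 degrees from it. Its place is on top of the roll: this point 53 mm above spindle_seat.
- collar: The collar again, with its origin on its axis at its underside, axes as at collar_center. Same D bore as the roll (40 mm diameter, flat 10.5 mm from the axis on the +x side, marked by a dark line on top), and it fits the post in the same way.
- bangle_a: Bystander: brass bangle, 68 mm diameter, 16 mm high, loose; origin at the centre of its underside.
- bangle_b: Bystander: brass bangle, 72 mm diameter, 12 mm high, loose; origin at the centre of its underside.
- wrench: Bystander: loose steel wrench, 180 mm long, lying flat; origin underneath its middle.
- pliers: Bystander: loose red-handled pliers, about 165 mm long, lying flat; origin underneath, near the joint.
Not all that is in view belongs to the job. Leave any red or yellow look-alike of the roll alone.

How it is judged:
By the outcome, as a careful person would: the job done as asked, in the order asked, and still so for the second after the job is handed in, with the robot touching nothing.
It also fails if it takes over 64 s, if anything falls off the work surface, if the arm or the gripper's body presses on something with over 40 N, if the wrist force passes 120 N, or if a joint passes its speed limit or range.

### The arm

A 7-joint arm with a two-finger parallel gripper is mounted at the origin on the work surface. World frame = base frame: x ahead of the robot, y to its left, z up, the work surface at z = 0. Lengths are in m, angles in degrees, forces in N, time in s.
With the tool pointing down it reaches from about 0.425 to 1.025 m from the base axis. Payload 3.6 kg.
Tool frame: the origin (TCP) lies on the centre line of the jaws, within the pads' length; the fingertips stand 14 mm ahead of it and the grasp point (between the pads) lies 5 mm behind it; z points along the fingers, y is the line along which they close (so a half turn about z gives the same grasp; the last joint's range is limited). The gripper opens to 85 mm and grips with 20 to 120 N. Pads are 22 mm wide; open, the fingers measure 114 mm over their backs; the gripper's body (76 mm by 85 mm) begins 54 mm behind the grasp point. The pads swing forward as they close: fully open they stand 13 mm farther back than shut.
Start: joints at [70.273, 33.873, 2.773, 92.16, -1.908, 54.013, -1.931], TCP at [0.18, -0.702, 0.213] pointing down, gripper open.
Joint ranges: [-153.93, 153.93], [-27.13, 128.08], [-72.61, 78.16], [10.71, 143.7], [-87.88, 267.88], [4.46, 118.87], [-176.78, 176.78]. Speed limits (degrees/s): [147.25, 147.25, 180, 180, 180, 180, 180].

### API

Orientations are given as [roll, pitch, yaw] about the fixed x, y, z axes, in that order (R = Rz(yaw) Ry(pitch) Rx(roll)).
In Python, from rig import robot gives the robot as it stands.
- The arm moves only by the shell command python3 -m inch 'ROWS' [FORCE]. ROWS is JSON, a list of rows, each an object with "hand": the finger opening in mm, from 0 to 85.4; "dp": the shift along the world's x, y, z in units of 50 mm (1.0 is 50 mm), a list of three; "yaw": the turn about the world's z in units of 8 degrees (1.0 is 8 degrees). A call has 1 to 20 rows; each row shifts and turns the commanded pose from where the row before left it; what a row does not reach is not made up. A row lasts 1/8 s, in which the tool goes at most 62.5 mm and 10.7 degrees, less where a joint would pass 70% of its speed; a pose out of reach is approached as far as the arm can. A call is refused whole if a number of a shift passes 1 or a number of a turn 1, either way. A call with a gripper value outside its range is refused whole. The fingers move at their own pace and stop on an object; FORCE is the grip in N (left out, the last holds). Time passes only in rows, so rows that do not move let the fingers close. It gives the time, the measured TCP pose, the force, the opening and the grip force at its end, in the units of the state.
- robot.get_state(): the state, without advancing time (a new reading comes with each control period).
- robot.snapshot(name): name is "scene" or "side" or "wrist"; returns a dict with "img" (384x512x3 uint8, red, green, blue), "fov_y" (degrees; the focal length in pixels is half the picture's height over the tangent of half this angle, whatever the lens; pixels are square), "cx", "cy" (the principal point, pixels), "k1" (the pictures are not rectified: a ray, as slopes to the right and down, at radius r is drawn at 1 + k1 r^2 times it, then the intrinsics apply), "rvec" (rotation vector, rad) and "tvec" (3), from world to camera coordinates, as OpenCV has them; the wrist camera has in their place "hand_eye" (4x4, takes a point from camera to tool coordinates, whose origin is the TCP and whose axes are the flange's). Camera axes: x right, y down, z forward; pixel columns grow to the right and rows downward; lengths in m; the calibration is good to about 2 mm. A picture is of the moment at which its call begins: read the wrist's pose just before it. There is no depth.
- robot.sign_off(): hands the job in; it is judged then, once.
The state is a dict: "t": time; "q": joint angles; "dq": joint speeds; "joint_efforts": joint torques, N m; "tool_pos": TCP position; "ee_rot": TCP orientation; "force": force on the tool from outside, world axes, zero at the start; "ft_torque": the same for the moment, N m; "grip_width": finger opening in m; "grasp_force": force on a finger pad.
Only numpy, scipy, OpenCV 4.12 (cv2) and the standard library are available. Lean on these libraries where they do the work, as an engineer would, in place of code of your own. Each camera call takes 0.05 s, during which the arm holds its last target. There are 200 camera calls.

## Working session

There is one attempt and no reset: what is moved stays moved. The work goes in short steps, Python scripts to look and compute and a shell command to move; the robot and the scene stay as the last step left them, time stands still between calls to the robot, and variables do not carry over. Pictures are saved under pics/ and viewed, at most 12 in all, crops included, and the job is handed in when it is done.

```bash
ls; mkdir -p pics
cat > h.py <<'E'
import numpy as np, cv2
from scipy.spatial.transform import Rotation as R
from rig import robot
def cam(s, st=None):
    f=192/np.tan(np.radians(s["fov_y"]/2))
    if "rvec" in s:
        Rm=cv2.Rodrigues(np.array(s["rvec"],float))[0]; t=np.array(s["tvec"],float).ravel()
        return f,s,Rm.T,-Rm.T@t
    H=np.array(s["hand_eye"]); Rt=R.from_euler('xyz',st["ee_rot"],degrees=True).as_matrix()
    return f,s,Rt@H[:3,:3],Rt@H[:3,3]+np.array(st["tool_pos"])
def ray(c,u,v):
    f,s,Rc,o=c
    d=np.array([(u-s["cx"])/f,(v-s["cy"])/f]); x=d.copy()
    for _ in range(20): x=d/(1+s["k1"]*(x@x))
    return o,Rc@np.array([x[0],x[1],1])
def onz(c,u,v,z):
    o,d=ray(c,u,v); return o+d*(z-o[2])/d[2]
def proj(c,p):
    f,s,Rc,o=c; q=Rc.T@(np.array(p)-o); x=q[:2]/q[2]; x=x*(1+s["k1"]*(x@x))
    return x*f+[s["cx"],s["cy"]]
def shot(name,fn=None):
    st=robot.get_state(); s=robot.snapshot(name)
    if fn: cv2.imwrite("pics/"+fn+".png",s["img"][:,:,::-1])
    np.savez("pics/%s.npz"%(fn or name),img=s["img"])
    return s["img"],cam(s,st)
E
python3 - <<'E'
from h import *
for n in("scene","side","wrist"):
    i,c=shot(n,n+"0"); print(n,c[0],c[3],c[2][:,2])
a=[cv2.imread(f"pics/{n}0.png") for n in("scene","side")]
cv2.imwrite("pics/v0.png",cv2.resize(np.vstack(a),(800,1200))[:600]); cv2.imwrite("pics/v1.png",cv2.resize(a[1],(800,600)))
st=robot.get_state();print(st["tool_pos"],st["ee_rot"],st["t"],st["force"])
E
```

```text
pics
scene 393.5714398873751 [ 1.03489086 -0.52925808  0.73008064] [-0.52591475  0.50260389 -0.68615087]
side 394.037626916822 [0.12578836 0.58634182 0.81977051] [ 0.38555986 -0.59423287 -0.70585472]
wrist 310.2846520434024 [ 0.2504243  -0.68396522  0.37246005] [-0.27756611 -0.06893324 -0.95823028]
[ 0.17980241 -0.70165815  0.21202386] [-1.79901612e+02  4.19520550e-03  1.43753927e+01] 0.15 [-0.23761748  0.45409926 -0.53543378]
```

View pics/v0.png

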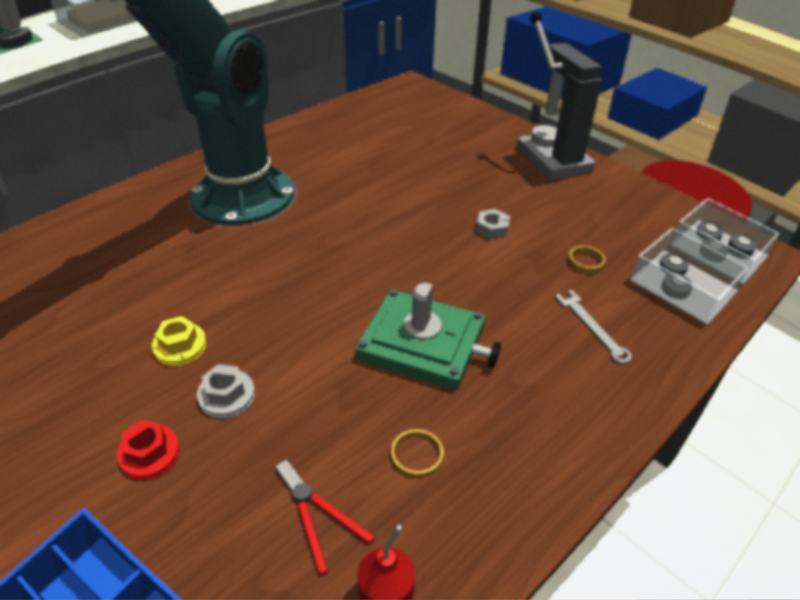

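View pics/v1.png

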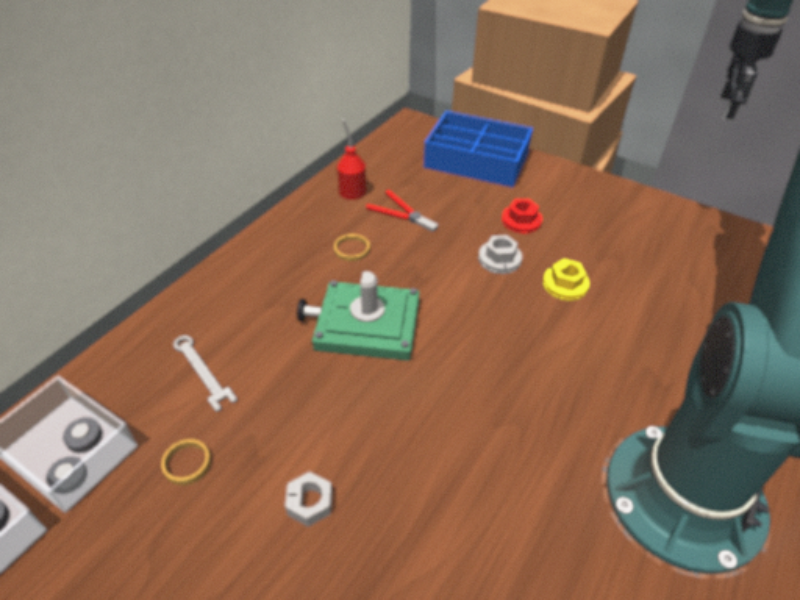

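The scene view shows the steel roll at (225,390), the post at (423,310) with the handwheel at (493,355), and the collar at (492,222). In the side view they are at (500,252), (368,290), and (310,497), with the collar's dark line at (293,494). Red and yellow look-alikes stand beside the roll.

Run:
```python
from h import *
k=512/800
S=robot.snapshot("scene");c=cam(S);T=robot.snapshot("side");d=cam(T)
P=lambda c,u,v,z:np.round(onz(c,u*k,v*k,z),3)
print("post top",P(c,423,288,.118),P(d,369,276,.118))
print("shoulder",P(c,422,325,.046),P(d,367,309,.046))
print("wheel",P(c,494,354,.03),P(d,303,310,.03))
def blob(im,u,v,r,z,c):
    x0,y0=int(u*k-r),int(v*k-r);w=im[y0:y0+2*r,x0:x0+2*r]
    h=cv2.cvtColor(w,cv2.COLOR_RGB2HSV);m=((h[...,1]<60)&(h[...,2]>60)).astype(np.uint8)
    n,l,s,ce=cv2.connectedComponentsWithStats(m);i=1+np.argmax(s[1:,4])
    cnt=max(cv2.findContours((l==i).astype(np.uint8),0,2)[0],key=cv2.contourArea)
    p=np.array([onz(c,a+x0,b+y0,z)[:2] for a,b in cnt[:,0]])
    (cx,cy),rad=cv2.minEnclosingCircle(p.astype(np.float32)); print(s[i,4],np.round([cx,cy,rad],4))
print("roll");blob(S["img"],225,390,28,.012,c);blob(T["img"],500,252,28,.012,d)
print("collar");blob(S["img"],492,222,22,.013,c);blob(T["img"],310,497,28,.02,d)
print("colline",P(d,288,494,.026),P(d,301,494,.026), P(d,315,492,.026))
```

```text
post top [ 0.566 -0.023  0.118] [ 0.567 -0.028  0.118]
shoulder [ 0.572 -0.026  0.046] [ 0.567 -0.019  0.046]
wheel [0.681 0.023 0.03 ] [0.67  0.033 0.03 ]
roll
969 [ 0.4469 -0.3149  0.0532]
525 [ 0.4546 -0.3229  0.0607]
collar
269 [0.4367 0.3055 0.0484]
677 [0.442  0.3042 0.0389]
colline [0.466 0.319 0.026] [0.451 0.309 0.026] [0.437 0.296 0.026]
```

```bash
python3 -m inch '[{"hand":85,"dp":[0.54,0.77,0],"yaw":0},{"hand":85,"dp":[0.54,0.77,0],"yaw":0},{"hand":85,"dp":[0.54,0.77,0],"yaw":0},{"hand":85,"dp":[0.54,0.77,0],"yaw":0},{"hand":85,"dp":[0.54,0.77,0],"yaw":0},{"hand":85,"dp":[0.54,0.77,0],"yaw":0},{"hand":85,"dp":[0.54,0.77,0],"yaw":0},{"hand":85,"dp":[0.54,0.77,0],"yaw":0},{"hand":85,"dp":[0.54,0.77,0],"yaw":0},{"hand":85,"dp":[0.54,0.77,0],"yaw":0},{"hand":85,"dp":[0,0,0],"yaw":0},{"hand":85,"dp":[0,0,0],"yaw":0}]'
python3 - <<'E'
from h import *
i,c=shot("wrist","w1"); cv2.imwrite("pics/w1b.png",cv2.resize(i[:,:,::-1],(800,600),interpolation=cv2.INTER_CUBIC))
st=robot.get_state();print(st["tool_pos"],st["ee_rot"],st["q"])
print(proj(c,[.45,-.315,.04])*800/512)
E
```

```text
t: 1.75
tool_pos: [0.4496, -0.3177, 0.2129]
ee_rot: [180.0, 0.0, 14.4]
force: [-0.4, -0.3, 0.1]
grip_width: 0.0848
grasp_force: 0.0
[ 0.44910747 -0.3184782   0.21290663] [1.79967473e+02 4.05645171e-02 1.42760885e+01] [ 30.86901122  21.36867127  -0.35450927 114.82710681   0.26121902
  43.81074172 -45.37354796]
[394.93791855 257.02715181]
```

View pics/w1b.png

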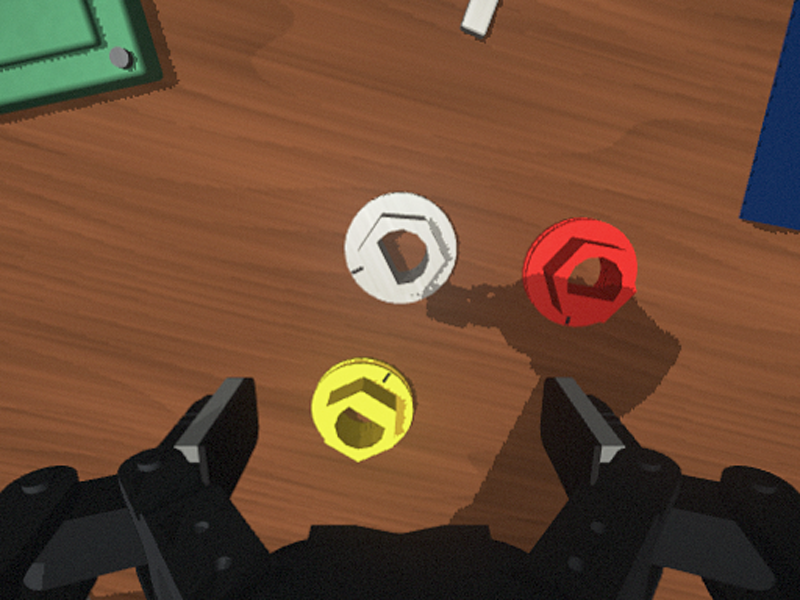

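The wrist view shows the roll at (401,248) with its dark line at (357,269). The bore's flat, from (380,247) to (395,280), is on the same side. Red and yellow rolls lie right and below.

```bash
cat >> h.py <<'E'
def steel(img,x0,y0,x1,y1,vmin=110):
    h=cv2.cvtColor(img,cv2.COLOR_RGB2HSV); m=((h[...,1]<50)&(h[...,2]>vmin)).astype(np.uint8)
    q=np.zeros_like(m); q[y0:y1,x0:x1]=m[y0:y1,x0:x1]
    return q
def hull(m,c,z):
    l=cv2.connectedComponentsWithStats(m); i=1+np.argmax(l[2][1:,4])
    ct=max(cv2.findContours((l[1]==i).astype(np.uint8),0,1)[0],key=cv2.contourArea)
    ct=cv2.convexHull(ct)[:,0]
    return np.array([onz(c,u,v,z)[:2] for u,v in ct]),ct
def circ(p,r):
    from scipy.optimize import least_squares
    f=least_squares(lambda x:np.hypot(*(p-x).T)-r,p.mean(0),loss="soft_l1",f_scale=.0007)
    return f.x,np.std(f.fun)
E
python3 - <<'E'
from h import *
k=.64
i=np.load("pics/w1.npz")["img"]; st=robot.get_state(); c=cam(robot.snapshot("wrist"),st)
m=steel(i,210,115,300,205); p,_=hull(m,c,.014)
x,s=circ(p,.042); print("centre",x,s,np.round(cv2.minEnclosingCircle(p.astype(np.float32)),4) if 0 else cv2.minEnclosingCircle(p.astype(np.float32)))
g=i.astype(int).sum(2); w=g[164:180,220:238]; print(w//3)
for a in[(357,269),(351,271),(363,267)]:
    q=onz(c,a[0]*k,a[1]*k,.014)[:2]-x; print("line",np.hypot(*q),np.degrees(np.arctan2(q[1],q[0])))
a,b=onz(c,380*k,247*k,.04),onz(c,395*k,280*k,.04); e=b-a; print("flat edge normal",np.degrees(np.arctan2(e[1],e[0]))+90, np.hypot(*e[:2]), a,b)
E
```

```text
centre [ 0.45096163 -0.31917349] 0.0002590765174500094 ((0.45081835985183716, -0.3192261755466461), 0.042534757405519485)
[[116 179 223 221 223 222 220 220 224 224 219 218 220 223 221 223 221 222]
 [106 168 224 221 222 222 221 220 221 223 220 216 219 222 223 221 220 222]
 [ 95 152 225 219 222 222 221 219 221 223 221 220 216 218 221 222 221 219]
 [ 92 139 216 218 219 221 221 222 219 220 223 221 217 218 221 224 222 220]
 [ 92 122 191 221 217 217 219 221 219 221 221 221 219 215 219 219 222 220]
 [ 90 115 182 223 217 217 217 221 220 223 226 225 222 218 217 222 218 221]
 [ 97 104 164 226 218 216 220 222 224 214 171 182 192 219 216 220 221 220]
 [ 98  94 131 203 221 218 221 215 181 162  84  96 145 224 216 218 219 219]
 [ 98  96 104 162 229 215 178 164  99  90  56  75 154 225 217 215 218 220]
 [102  98  99 133 186 136  96  90  56  81 139 186 206 223 220 213 216 218]
 [ 96 100  96 109 125  99  54  74 140 193 208 223 220 220 219 214 212 217]
 [ 92  96  97  94 119 156 163 183 204 224 221 218 218 217 220 215 215 216]
 [ 92  94  91  91 100 157 219 220 217 216 218 218 217 217 219 219 215 214]
 [ 91  90  91  94  90 126 202 223 214 216 218 216 216 216 219 218 217 213]
 [ 92  91  89  92  93  98 140 196 216 214 216 218 218 215 218 218 218 215]
 [ 93  93  95  93  94  93  97 156 222 216 215 217 216 216 215 217 218 215]]
line 0.03619116356844723 129.54495034220506
line 0.041033853315635714 128.7668764053545
line 0.0313686728758166 130.56051241572644
flat edge normal -52.15785254622352 0.02596519917851854 [ 0.45386671 -0.30398825  0.04      ] [ 0.43336189 -0.31991759  0.04      ]
```

```bash
python3 -m inch '[{"hand":85,"dp":[0.21,0.53,0],"yaw":0.96},{"hand":85,"dp":[0.21,0.53,0],"yaw":0.96},{"hand":85,"dp":[0.21,0.53,0],"yaw":0.96},{"hand":85,"dp":[0.21,0.53,0],"yaw":0.96},{"hand":85,"dp":[0.21,0.53,0],"yaw":0.96},{"hand":85,"dp":[0.21,0.53,0],"yaw":0.96},{"hand":85,"dp":[0.21,0.53,0],"yaw":0.96},{"hand":85,"dp":[0.21,0.53,0],"yaw":0.96},{"hand":85,"dp":[0.21,0.53,0],"yaw":0.96},{"hand":85,"dp":[0.21,0.53,0],"yaw":0.96},{"hand":85,"dp":[0.21,0.53,0],"yaw":0.96},{"hand":85,"dp":[0,0,0],"yaw":0},{"hand":85,"dp":[0,0,0],"yaw":0}]'
python3 - <<'E'
from h import *
i,c=shot("wrist","w2"); cv2.imwrite("pics/w2b.png",cv2.resize(i[:,:,::-1],(800,600),interpolation=cv2.INTER_CUBIC))
st=robot.get_state();print(st["tool_pos"],st["ee_rot"],st["q"])
print(proj(c,[.567,-.025,.118])*800/512)
E
```

```text
t: 3.48
tool_pos: [0.5649, -0.0281, 0.2126]
ee_rot: [-179.9, 0.1, 98.6]
force: [-0.1, -0.6, 0.3]
grip_width: 0.0847
grasp_force: 0.0
[ 0.56479887 -0.02828132  0.21258452] [-1.79926093e+02  6.78191914e-02  9.86092888e+01] [ 16.58697105  24.08860425 -24.41153581 112.21294479  13.54329374
  46.51407266  -6.7341649 ]
[403.6900178  283.87874017]
```

View pics/w2b.png

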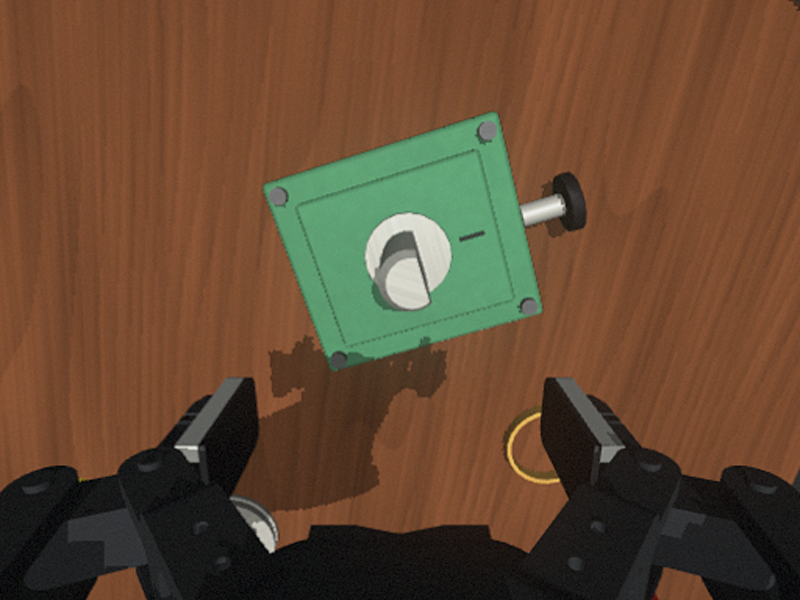

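The wrist view shows the head with top corners near (266,187), (497,113), (541,311) and (335,369). The shoulder disc is at (408,255), the base's dark line at (472,236), the post top at (405,282) and its flat edge from (413,235) to (431,303).

Run:
```python
from h import *
k=.64
i=np.load("pics/w2.npz")["img"]; c=cam(robot.snapshot("wrist"),robot.get_state())
h=cv2.cvtColor(i,cv2.COLOR_RGB2HSV); m=((h[...,0]>55)&(h[...,0]<95)&(h[...,1]>70)&(h[...,2]>60)).astype(np.uint8)
p,_=hull(m,c,.038); r=cv2.minAreaRect((p*1000).astype(np.float32)); print("base",r)
# shoulder: hull upper part, z=.046
m=steel(i,220,130,300,205,150); q,ct=hull(m,c,.046)
up=ct[:,1]<255*k; x,s=circ(q[up],.030); print("shoulder",x,s,up.sum())
P=lambda u,v,z:onz(c,u*k,v*k,z)[:2]
a,b=P(460,240,.04),P(484,233,.04); e=b-a; print("line dir",np.degrees(np.arctan2(e[1],e[0])), "from centre",np.degrees(np.arctan2(*(((a+b)/2-x)[::-1]))))
# top of post, minus taper ~3mm: arc r=.015
t=steel(i,220,130,300,205,170); pt,ct=hull(t,c,.118); lo=(ct[:,1]>284*k)&(ct[:,0]<424*k); y,s=circ(pt[lo],.015); print("top",y,s,lo.sum())
a,b=P(431,303,.118),P(424,270,.111); e=P(431,303,.118)-P(422.5,270,.118); print("flat normal",np.degrees(np.arctan2(e[1],e[0]))-90,+0, "dist",(P(427,287,.118)-y)@[np.cos(.44),np.sin(.44)])
print("wheel",P(570,200,.03)-x)
```

```text
base ((569.6795043945312, -22.233566284179688), (163.37669372558594, 144.06336975097656), 25.405370712280273)
shoulder [ 0.57013048 -0.02473626] 0.0002277748619122099 13
line dir 25.15126270205614 from centre 24.60616248482439h.py:37: RuntimeWarning: Mean of empty slice.
  f=least_squares(lambda x:np.hypot(*(p-x).T)-r,p.mean(0),loss="soft_l1",f_scale=.0007)
  ret = um.true_divide(
Traceback (most recent call last):
  File "h.py", line 37, in circ
    f=least_squares(lambda x:np.hypot(*(p-x).T)-r,p.mean(0),loss="soft_l1",f_scale=.0007)
ValueError: Initial guess is outside of provided bounds
```

Run:
```python
from h import *
i=np.load("pics/w2.npz")["img"]; c=cam(robot.snapshot("wrist"),robot.get_state())
g=cv2.GaussianBlur(cv2.cvtColor(i,cv2.COLOR_RGB2GRAY),(3,3),0)
for v in (175,180,185,190,195): print(v,g[v,236:284:2])
print(proj(c,[.570,-.0247,.118]))
t=np.radians(np.arange(75,300,30)); print(np.round([proj(c,[.570+.015*np.cos(a),-.0247+.015*np.sin(a),.118]) for a in t],1).tolist())
```

```text
175 [156 210 149 134 137 140 188 214 212 211 212 212 214 213 213 213 204 110
 160 208 205 203 205 206]
180 [132 123 124 128 126 157 215 216 216 215 215 214 215 214 213 210 211 182
 111 194 205 203 200 174]
185 [131  96  89 101 120 137 200 206 206 206 207 210 212 213 214 215 215 214
 161 148 188 143 134 134]
190 [134 122  90  89  97 112 127 191 210 209 210 209 207 206 204 204 204 205
 204 137 126 133 134 135]
195 [134 132 131 110  91  88  92 101 107 143 186 201 207 208 208 208 205 188
 149 121 133 135 133 134]
[261.77137677 182.10770634]
[[269.0, 166.3], [259.9, 165.0], [251.3, 168.3], [245.6, 175.3], [244.3, 184.0], [247.7, 192.1], [254.7, 197.4], [263.6, 198.7]]
```

```bash
python3 -m inch '[{"hand":85,"dp":[-0.33,-0.83,0],"yaw":0},{"hand":85,"dp":[-0.33,-0.83,0],"yaw":0},{"hand":85,"dp":[-0.33,-0.83,0],"yaw":0},{"hand":85,"dp":[-0.33,-0.83,0],"yaw":0},{"hand":85,"dp":[-0.32,-0.83,0],"yaw":0},{"hand":85,"dp":[-0.32,-0.83,-0.2],"yaw":0},{"hand":85,"dp":[-0.32,-0.83,-0.5],"yaw":0},{"hand":85,"dp":[0,0,-0.8],"yaw":0},{"hand":85,"dp":[0,0,-0.8],"yaw":0},{"hand":85,"dp":[0,0,-0.4],"yaw":0},{"hand":85,"dp":[0,0,0],"yaw":0},{"hand":85,"dp":[0,0,0],"yaw":0}]'
python3 - <<'E'
from h import *
i,c=shot("wrist","w3"); cv2.imwrite("pics/w3b.png",cv2.resize(i[:,:,::-1],(800,600),interpolation=cv2.INTER_CUBIC))
st=robot.get_state();print(st["tool_pos"],st["ee_rot"])
E
```

```text
t: 5.12
tool_pos: [0.4518, -0.317, 0.0787]
ee_rot: [179.9, 0.1, 98.8]
force: [-0.0, 1.0, -0.8]
grip_width: 0.0849
grasp_force: 0.0
[ 0.4520682  -0.31706172  0.07902874] [1.79914028e+02 9.05773687e-02 9.88130632e+01]
```

View pics/w3b.png

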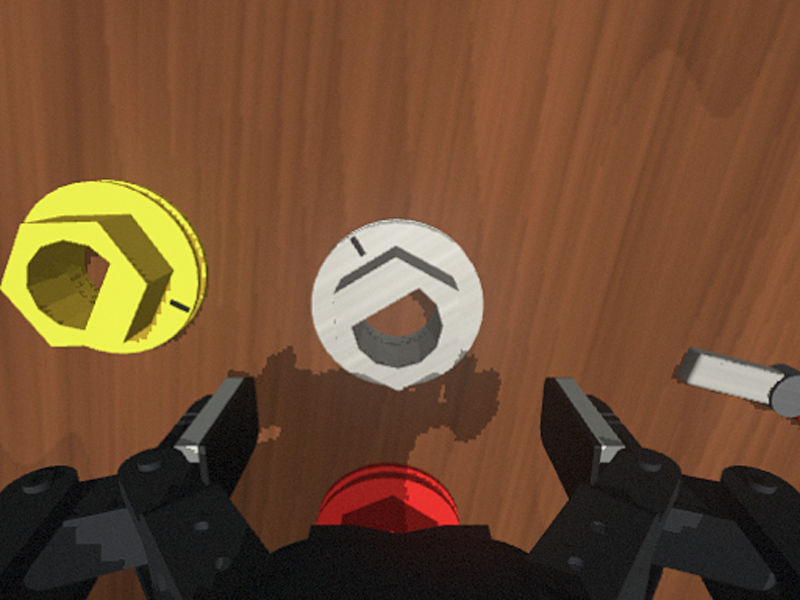

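The close view shows the roll at (398,303), its flange line at (357,245), and hub corners at (396,248) and (400,389). The jaws are square to the left and right flats and the path is clear.

Run:
```python
from h import *
k=.64
i=np.load("pics/w3.npz")["img"]; c=cam(robot.snapshot("wrist"),robot.get_state())
m=steel(i,190,130,320,228,150); p,ct=hull(m,c,.014); up=ct[:,1]<340*k; x,s=circ(p[up],.042); print("centre",x,s)
for a in[(351,237),(357,245),(363,254)]:
    q=onz(c,a[0]*k,a[1]*k,.014)[:2]-x; print("line",np.hypot(*q),np.degrees(np.arctan2(q[1],q[0])))
a,b=onz(c,396*k,248*k,.04)[:2],onz(c,400*k,389*k,.04)[:2]; e=a-b; print((a+b)/2,np.hypot(*e),np.degrees(np.arctan2(e[1],e[0])))
```

```text
centre [ 0.45141942 -0.31734817] 0.0003983625877852606
line 0.04004229520458934 131.24407704486998
line 0.035381102703052586 130.83264613055027
line 0.030272488558239583 130.7836508588703
[ 0.45182427 -0.31623253] 0.06525675695561364 100.27523303231959
```

```bash
python3 -m inch '[{"hand":85,"dp":[0,0,-0.5],"yaw":0.15},{"hand":85,"dp":[0,0,-0.45],"yaw":0},{"hand":85,"dp":[0,0,0],"yaw":0},{"hand":45,"dp":[0,0,0],"yaw":0},{"hand":45,"dp":[0,0,0],"yaw":0},{"hand":45,"dp":[0,0,0],"yaw":0},{"hand":45,"dp":[0,0,0],"yaw":0},{"hand":45,"dp":[0,0,0],"yaw":0},{"hand":45,"dp":[0,0,0],"yaw":0}]' 80
```

```text
t: 6.35
tool_pos: [0.4514, -0.3163, 0.0304]
ee_rot: [-180.0, 0.0, 100.0]
force: [0.5, 0.1, -0.4]
grip_width: 0.0456
grasp_force: 0.0
```

Run:
```python
from h import *
i,c=shot("wrist","w4"); cv2.imwrite("pics/w4b.png",cv2.resize(i[:,:,::-1],(800,600),interpolation=cv2.INTER_CUBIC))
st=robot.get_state();print(st["tool_pos"],st["ee_rot"],st["grip_width"],st["grasp_force"],st["force"])
```

```text
[ 0.45143311 -0.31631059  0.03037424] [-1.79997600e+02 -6.61659073e-04  1.00051956e+02] 0.044912324252204955 0.0 [-0.80536081 -0.14111623  0.4996942 ]
```

View pics/w4b.png

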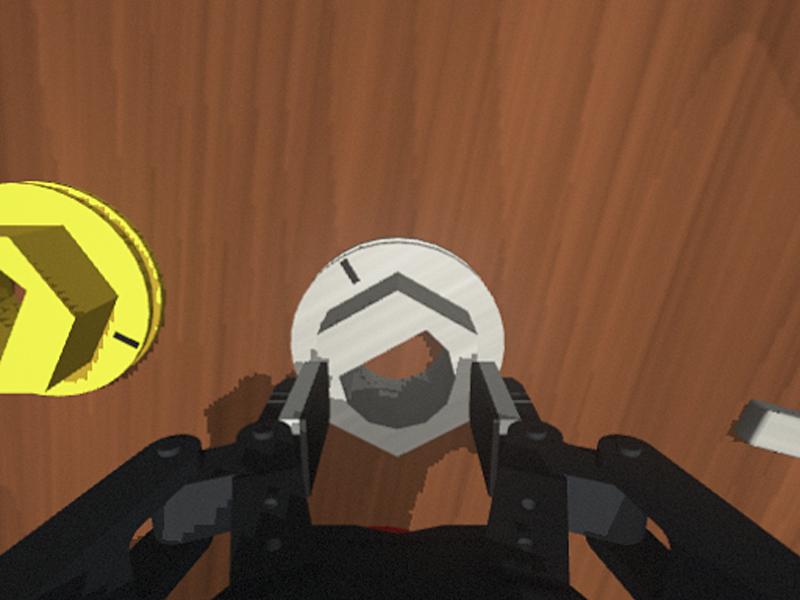

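The wrist view shows the jaws at 45 mm, with tips at (328,355) and (472,355), over the roll at (398,345). There is no grip force, so the tips appear to be above the hub. I'll check this from the fixed cameras.

Run:
```python
from h import *
o=[]
for n in("scene","side"):
    i,c=shot(n,n+"5"); u,v=proj(c,[.4515,-.317,.04]).astype(int); v-=10
    o.append(cv2.resize(i[max(v-40,0):v+40,u-26:u+26,::-1],(390,600),interpolation=cv2.INTER_CUBIC))
    print(n,u,v,[np.round((proj(c,[.4515,-.317,z])-[u-26,max(v-40,0)])*7.5) for z in(.016,.04,.05,.06)])
cv2.imwrite("pics/v5.png",np.hstack(o))
```

```text
scene 142 232 [array([211., 431.]), array([197., 381.]), array([191., 360.]), array([184., 338.])]
side 320 146 [array([194., 420.]), array([201., 376.]), array([205., 357.]), array([208., 338.])]
```

View pics/v5.png

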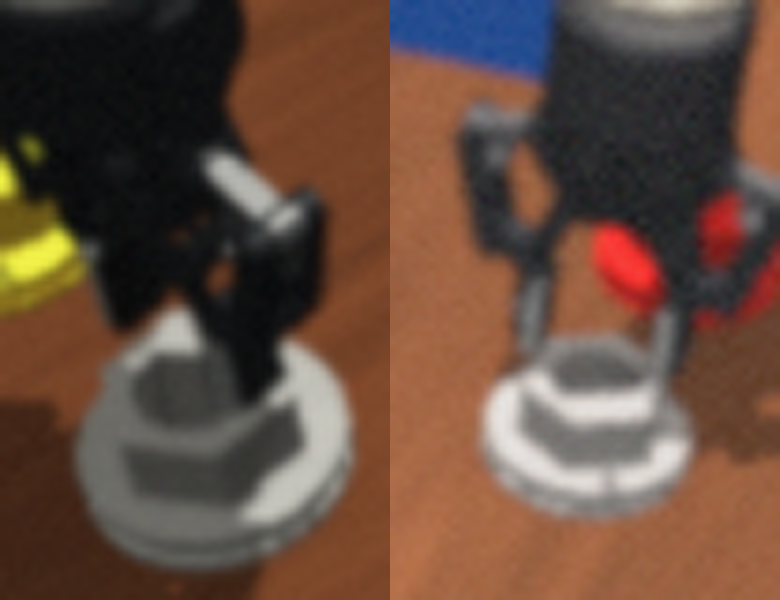

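Both fixed views show the tips resting just above the hub's rim, about (600,364) in the side crop, so z ≈ 0.047. The real tips are therefore about 17 mm behind the reported TCP. I'll open, go 26 mm lower and close again.

```bash
python3 -m inch '[{"hand":75,"dp":[0,0,0],"yaw":0},{"hand":75,"dp":[0,0,0],"yaw":0},{"hand":75,"dp":[0,0,0],"yaw":0},{"hand":75,"dp":[0,-0.01,-0.26],"yaw":0},{"hand":75,"dp":[0,-0.01,-0.26],"yaw":0},{"hand":75,"dp":[0,0,0],"yaw":0},{"hand":45,"dp":[0,0,0],"yaw":0},{"hand":45,"dp":[0,0,0],"yaw":0},{"hand":45,"dp":[0,0,0],"yaw":0},{"hand":45,"dp":[0,0,0],"yaw":0},{"hand":45,"dp":[0,0,0],"yaw":0}]' 80
```

```text
t: 7.88
tool_pos: [0.4513, -0.3173, 0.0048]
ee_rot: [-180.0, 0.0, 100.0]
force: [-0.9, 0.7, 5.6]
grip_width: 0.052
grasp_force: 86.0
```

```bash
python3 -m inch '[{"hand":45,"dp":[0,0,0.4],"yaw":0},{"hand":45,"dp":[0,0,0.8],"yaw":0},{"hand":45,"dp":[0,0,0.8],"yaw":0},{"hand":45,"dp":[0,0,0.8],"yaw":0},{"hand":45,"dp":[0.17,0.418,0],"yaw":-0.937},{"hand":45,"dp":[0.17,0.418,0],"yaw":-0.937},{"hand":45,"dp":[0.17,0.418,0],"yaw":-0.937},{"hand":45,"dp":[0.17,0.418,0],"yaw":-0.937},{"hand":45,"dp":[0.17,0.418,0],"yaw":-0.937},{"hand":45,"dp":[0.17,0.418,0],"yaw":-0.937},{"hand":45,"dp":[0.17,0.418,0],"yaw":-0.937},{"hand":45,"dp":[0.17,0.418,0],"yaw":-0.937},{"hand":45,"dp":[0.17,0.418,0],"yaw":-0.937},{"hand":45,"dp":[0.17,0.418,0],"yaw":-0.937},{"hand":45,"dp":[0.17,0.418,0],"yaw":-0.937},{"hand":45,"dp":[0.17,0.418,0],"yaw":-0.937},{"hand":45,"dp":[0.17,0.418,0],"yaw":-0.937},{"hand":45,"dp":[0.17,0.418,0],"yaw":-0.937},{"hand":45,"dp":[0,0,0],"yaw":0},{"hand":45,"dp":[0,0,0],"yaw":0}]'
python3 - <<'E'
from h import *
a,c=shot("wrist","w6");b,_=shot("side","s6")
cv2.imwrite("pics/v6.png",cv2.resize(np.hstack([a,b])[...,::-1],(800,300)))
st=robot.get_state();print(st["tool_pos"],st["ee_rot"])
k=proj(c,[.5705,-.0245,.145+.011]);print(k)
E
```

```text
t: 10.38
tool_pos: [0.5689, -0.0251, 0.1432]
ee_rot: [179.9, 0.2, -4.8]
force: [0.0, -0.7, -6.9]
grip_width: 0.0516
grasp_force: 87.1
[ 0.56923509 -0.02597729  0.14368703] [ 1.79950686e+02  1.06816453e-01 -4.94772016e+00]
[253.71284454 238.91326331]
```

View pics/v6.png

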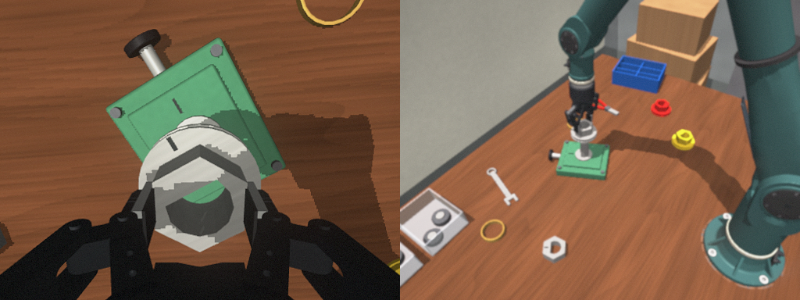

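The roll is held level above the post in both halves. Its flange line at (172,143) is parallel to the base's line at (179,106).

Run:
```python
from h import *
i=np.load("pics/w6.npz")["img"]; st=robot.get_state(); c=cam(robot.snapshot("wrist"),st); print(st["tool_pos"],st["ee_rot"])
zt=st["tool_pos"][2]-.0048+.014
m=steel(i,170,140,345,230,150); p,ct=hull(m,c,zt); up=ct[:,1]<205; x,s=circ(p[up],.042); print("roll",x,s,up.sum(),x-st["tool_pos"][:2])
s=1.28; a,b=onz(c,168*s,136*s,zt)[:2],onz(c,176*s,149*s,zt)[:2]
for q in(a,b): e=q-x; print(np.hypot(*e),np.degrees(np.arctan2(e[1],e[0])))
```

```text
[ 0.56923509 -0.02597729  0.14368703] [ 1.79950686e+02  1.06816453e-01 -4.94772016e+00]
roll [ 0.57058972 -0.02430475] 0.003902366621951958 14 [0.00135463 0.00167254]
0.03884259328227227 23.120433197882864
0.028835185648014412 22.724978131035012
```

```bash
python3 -m inch '[{"hand":45,"dp":[0.03,0.02,-0.1],"yaw":0},{"hand":45,"dp":[0,0,-0.2],"yaw":0},{"hand":45,"dp":[0,0,-0.2],"yaw":0},{"hand":45,"dp":[0,0,-0.15],"yaw":0},{"hand":45,"dp":[0,0,-0.1],"yaw":0},{"hand":45,"dp":[0,0,0],"yaw":0}]'
```

```text
t: 11.28
tool_pos: [0.5717, -0.0237, 0.1064]
ee_rot: [180.0, 0.1, -4.9]
force: [0.1, 0.8, -7.3]
grip_width: 0.0519
grasp_force: 87.0
```

```bash
python3 -m inch '[{"hand":45,"dp":[-0.02,-0.01,-0.2],"yaw":0},{"hand":45,"dp":[0,0,-0.25],"yaw":0},{"hand":45,"dp":[0,0,-0.25],"yaw":0},{"hand":45,"dp":[0,0,-0.2],"yaw":0},{"hand":45,"dp":[0,0,-0.1],"yaw":0},{"hand":45,"dp":[0,0,-0.05],"yaw":0},{"hand":45,"dp":[0,0,0],"yaw":0}]'
```

```text
t: 12.15
tool_pos: [0.5711, -0.0242, 0.0544]
ee_rot: [-180.0, -0.0, -4.9]
force: [0.4, 0.6, -6.7]
grip_width: 0.0522
grasp_force: 87.1
```

```bash
python3 -m inch '[{"hand":45,"dp":[0,0,-0.03],"yaw":0},{"hand":45,"dp":[0,0,-0.03],"yaw":0},{"hand":45,"dp":[0,0,-0.02],"yaw":0},{"hand":45,"dp":[0,0,0],"yaw":0}]'
```

```text
t: 12.65
tool_pos: [0.571, -0.0242, 0.0509]
ee_rot: [-180.0, -0.0, -4.9]
force: [-1.7, -0.3, -2.2]
grip_width: 0.0517
grasp_force: 87.6
```

The roll bottomed at the expected height (underside about 46 mm), and the wrist load fell from 7 N to 2 N. I'll release it and go to the collar.

```bash
python3 -m inch '[{"hand":80,"dp":[0,0,0],"yaw":0},{"hand":80,"dp":[0,0,0],"yaw":0},{"hand":80,"dp":[0,0,0],"yaw":0},{"hand":80,"dp":[0,0,0],"yaw":0},{"hand":80,"dp":[0,0,0.4],"yaw":0},{"hand":80,"dp":[0,0,0.9],"yaw":0},{"hand":80,"dp":[0,0,0.9],"yaw":0},{"hand":80,"dp":[0,0,0.9],"yaw":0},{"hand":80,"dp":[-0.33,0.82,0],"yaw":0.16},{"hand":80,"dp":[-0.33,0.82,0],"yaw":0.16},{"hand":80,"dp":[-0.33,0.82,0],"yaw":0.16},{"hand":80,"dp":[-0.33,0.82,0],"yaw":0.16},{"hand":80,"dp":[-0.33,0.82,0],"yaw":0.16},{"hand":80,"dp":[-0.33,0.82,0],"yaw":0.16},{"hand":80,"dp":[-0.33,0.82,0],"yaw":0.16},{"hand":80,"dp":[-0.33,0.82,0],"yaw":0.16},{"hand":80,"dp":[0,0,0],"yaw":0},{"hand":80,"dp":[0,0,0],"yaw":0}]'
python3 - <<'E'
from h import *
a,c=shot("wrist","w7");b,_=shot("side","s7")
cv2.imwrite("pics/v7.png",np.hstack([cv2.resize(a,(520,390)),cv2.resize(b[165:245,205:265],(280,390))])[...,::-1])
st=robot.get_state();print(st["tool_pos"],st["ee_rot"])
E
```

```text
t: 14.9
tool_pos: [0.4389, 0.3032, 0.2053]
ee_rot: [180.0, 0.0, 5.3]
force: [-0.2, -0.8, -0.4]
grip_width: 0.0801
grasp_force: 0.0
[0.43949442 0.30217247 0.20533479] [1.79947243e+02 2.24708379e-03 5.20614006e+00]
```

View pics/v7.png

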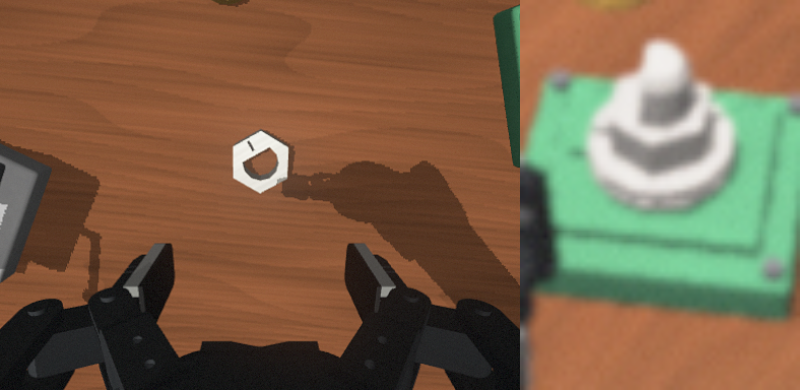

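The right crop shows the roll home on the shoulder. The wrist view shows the collar at (261,161), its line at (251,146) and hexagon corners at (261,130) and (261,193), already nearly square to the jaws.

Run:
```python
from h import *
i=np.load("pics/w7.npz")["img"]; st=robot.get_state(); c=cam(robot.snapshot("wrist"),st)
m=steel(i,215,115,300,200,150); p,ct=hull(m,c,.026)
(x,y),r=cv2.minEnclosingCircle(p.astype(np.float32)); print("centre",x,y,r)
h6=cv2.approxPolyDP((p*1e4).astype(np.float32),30,True)[:,0]/1e4
print(len(h6),np.round(h6,4).tolist(),[round(float(np.degrees(np.arctan2(b-y,a-x))),1) for a,b in h6], h6.mean(0))
s=512/520
q=onz(c,251*s,146*s,.026)[:2]-[x,y]; print("line",np.hypot(*q),np.degrees(np.arctan2(q[1],q[0])))
```

```text
centre 0.4441010653972626 0.30133965611457825 0.03456469252705574
6 [[0.47850000858306885, 0.30239999294281006], [0.46380001306533813, 0.273499995470047], [0.428600013256073, 0.2727999985218048], [0.4097999930381775, 0.29829999804496765], [0.424699991941452, 0.32910001277923584], [0.45739999413490295, 0.33239999413490295]] [1.7, -54.8, -118.4, -175.0, 124.9, 66.9] [0.4438084 0.3014149]
line 0.02090767987793097 33.12961541166522
```

```bash
python3 -m inch '[{"hand":80,"dp":[0.1,-0.03,-0.4],"yaw":-0.1},{"hand":80,"dp":[0,0,-0.8],"yaw":0},{"hand":80,"dp":[0,0,-0.8],"yaw":0},{"hand":80,"dp":[0,0,-0.8],"yaw":0},{"hand":80,"dp":[0,0,-0.7],"yaw":0},{"hand":80,"dp":[0,0,-0.5],"yaw":0},{"hand":80,"dp":[0,0,-0.3],"yaw":0},{"hand":80,"dp":[0,0,0],"yaw":0},{"hand":50,"dp":[0,0,0],"yaw":0},{"hand":50,"dp":[0,0,0],"yaw":0},{"hand":50,"dp":[0,0,0],"yaw":0},{"hand":50,"dp":[0,0,0],"yaw":0},{"hand":50,"dp":[0,0,0],"yaw":0}]' 80
```

```text
t: 16.68
tool_pos: [0.4447, 0.3026, -0.008]
ee_rot: [-179.9, -0.1, 4.5]
force: [-0.5, -1.5, 6.8]
grip_width: 0.0579
grasp_force: 86.3
```

```bash
python3 -m inch '[{"hand":50,"dp":[0,0,0.4],"yaw":0},{"hand":50,"dp":[0,0,0.8],"yaw":0},{"hand":50,"dp":[0,0,0.8],"yaw":0},{"hand":50,"dp":[0,0,0.8],"yaw":0},{"hand":50,"dp":[0.281,-0.727,0],"yaw":-0.132},{"hand":50,"dp":[0.281,-0.727,0],"yaw":-0.132},{"hand":50,"dp":[0.281,-0.727,0],"yaw":-0.132},{"hand":50,"dp":[0.281,-0.727,0],"yaw":-0.132},{"hand":50,"dp":[0.281,-0.727,0],"yaw":-0.132},{"hand":50,"dp":[0.281,-0.727,0],"yaw":-0.132},{"hand":50,"dp":[0.281,-0.727,0],"yaw":-0.132},{"hand":50,"dp":[0.281,-0.727,0],"yaw":-0.132},{"hand":50,"dp":[0.281,-0.727,0],"yaw":-0.132},{"hand":50,"dp":[0,0,0],"yaw":0},{"hand":50,"dp":[0,0,0],"yaw":0}]'
python3 - <<'E'
from h import *
a,c=shot("wrist","w8");b,_=shot("side","s8")
cv2.imwrite("pics/v8.png",np.hstack([cv2.resize(a,(520,390)),cv2.resize(b[145:225,205:265],(280,390))])[...,::-1])
st=robot.get_state();print(st["tool_pos"],st["ee_rot"],st["force"])
E
```

```text
t: 18.55
tool_pos: [0.5693, -0.0245, 0.1303]
ee_rot: [-180.0, 0.1, -5.0]
force: [0.9, 0.0, -4.0]
grip_width: 0.0574
grasp_force: 88.1
[ 0.56946534 -0.02331725  0.13024214] [-1.79953295e+02  7.06218087e-02 -4.83815876e+00] [ 0.7446994  -0.50698967 -4.18553835]
```

View pics/v8.png

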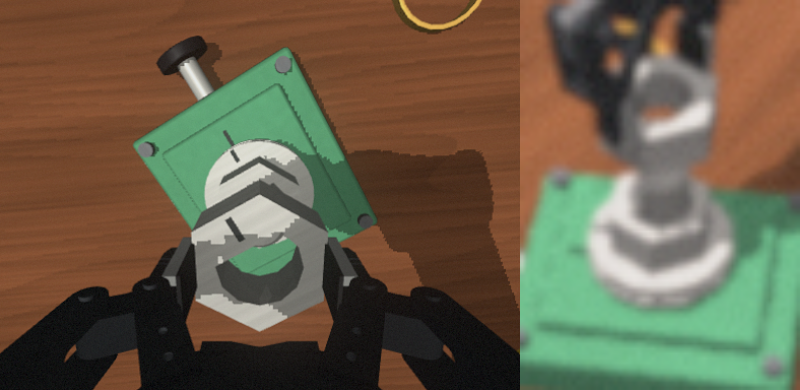

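The collar is held level over the post. Its line at (235,230) is parallel to the flange line and the base line, and the seated roll sits below it.

```bash
python3 -m inch '[{"hand":50,"dp":[0.04,0,-0.1],"yaw":0},{"hand":50,"dp":[0,0,-0.2],"yaw":0},{"hand":50,"dp":[0,0,-0.2],"yaw":0},{"hand":50,"dp":[0,0,-0.15],"yaw":0},{"hand":50,"dp":[0,0,-0.1],"yaw":0},{"hand":50,"dp":[0,0,0],"yaw":0}]'
```

```text
t: 19.4
tool_pos: [0.5721, -0.0249, 0.0924]
ee_rot: [180.0, 0.1, -5.0]
force: [-0.3, 0.9, -4.7]
grip_width: 0.0573
grasp_force: 88.1
```

```bash
python3 -m inch '[{"hand":50,"dp":[-0.02,0.01,-0.12],"yaw":0},{"hand":50,"dp":[0,0,-0.1],"yaw":0},{"hand":50,"dp":[0,0,-0.03],"yaw":0},{"hand":50,"dp":[0,0,-0.02],"yaw":0},{"hand":50,"dp":[0,0,-0.02],"yaw":0},{"hand":50,"dp":[0,0,0],"yaw":0}]'
```

```text
t: 20.15
tool_pos: [0.5714, -0.0244, 0.0784]
ee_rot: [-180.0, -0.0, -5.0]
force: [0.3, -0.4, -5.2]
grip_width: 0.0576
grasp_force: 88.2
```

Not in contact yet, so I'll lower it a little further.

```bash
python3 -m inch '[{"hand":50,"dp":[0,0,-0.02],"yaw":0},{"hand":50,"dp":[0,0,-0.02],"yaw":0},{"hand":50,"dp":[0,0,0],"yaw":0}]'
```

```text
t: 20.52
tool_pos: [0.5716, -0.0244, 0.078]
ee_rot: [-180.0, -0.0, -5.0]
force: [-3.3, 0.4, 8.1]
grip_width: 0.0578
grasp_force: 89.7
```

It made contact at TCP z = 0.078, as expected. I'll release it and retract.

```bash
python3 -m inch '[{"hand":82,"dp":[0,0,0.02],"yaw":0},{"hand":82,"dp":[0,0,0],"yaw":0},{"hand":82,"dp":[0,0,0],"yaw":0},{"hand":82,"dp":[0,0,0],"yaw":0},{"hand":82,"dp":[0,0,0.4],"yaw":0},{"hand":82,"dp":[0,0,0.8],"yaw":0},{"hand":82,"dp":[0,0,0.8],"yaw":0},{"hand":82,"dp":[0,0,0.8],"yaw":0},{"hand":82,"dp":[-0.6,0,0.2],"yaw":0},{"hand":82,"dp":[-0.6,0,0],"yaw":0},{"hand":82,"dp":[0,0,0],"yaw":0},{"hand":82,"dp":[0,0,0],"yaw":0}]'
python3 - <<'E'
from h import *
o=[]
for n in("scene","side"):
    i,c=shot(n,n+"9"); u,v=proj(c,[.5705,-.0245,.07]).astype(int)
    o.append(cv2.resize(i[v-45:v+45,u-60:u+60,::-1],(400,300),interpolation=cv2.INTER_CUBIC))
    print([np.round((proj(c,[.5705,-.0245,z])-[u-60,v-45])*3.333) for z in(.046,.086,.112,.118)])
cv2.imwrite("pics/v9.png",np.hstack(o))
E
```

```text
t: 22.02
tool_pos: [0.5122, -0.0243, 0.2275]
ee_rot: [-180.0, -0.1, -5.0]
force: [0.4, 0.3, 0.7]
grip_width: 0.082
grasp_force: 0.0
[array([200., 175.]), array([203., 135.]), array([205., 108.]), array([205., 102.])]
[array([203., 174.]), array([202., 139.]), array([201., 115.]), array([201., 110.])]
```

View pics/v9.png

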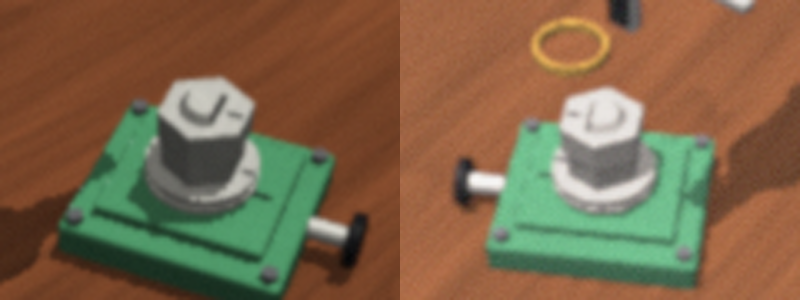

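Both views show the roll on the shoulder and the collar flush on it. The post's end stands just above the collar, at (203,103) in the left half, and the gripper is clear.

```bash
python3 -c "
from rig import robot
print(robot.sign_off())"
```

```text
the job is handed in; nothing more can be done
None
```

The roll is fully home on the shoulder with its flat matched to the post, the collar is fully down on top of it, both are released, and the job is handed in at about 22 s of the 64 s allowed; the other things on the bench were not touched.

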